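# Set up the microscope table's ballast column

## Robot

A 6-joint arm with a two-finger parallel gripper is mounted at the origin on the work surface. World frame = base frame: x ahead of the robot, y to its left, z up, the work surface at z = 0. Lengths are in m, angles in rad, forces in N, time in s.
With the tool pointing down it reaches from about 0.35 to 0.875 m from the base axis. Payload 4.2 kg.
Tool frame: the origin (TCP) lies midway between the tips of the shut fingers; the grasp point (between the pads) lies 19 mm behind it; x points along the fingers, z is the direction in which the jaws open and shut, and the axes are right-handed (so a half turn about x gives the same grasp; the last joint's range is limited). The gripper opens to 85 mm and grips with 20 to 120 N. Pads are 22 mm wide; open, the fingers measure 114 mm over their backs; the gripper's body (76 mm by 85 mm) begins 54 mm behind the grasp point. The pads swing forward as they close: fully open they stand 13 mm farther back than shut.
Start: joints at [-0.949, 0.385, 0.008, 0, -1.194, -0.259], TCP at [0.222, -0.584, 0.231] pointing down, gripper open.
Joint ranges: [-3.14, 3.14], [-1.21, 2.06], [-1.07, 1.41], [-3.16, 2.05], [-2.99, -0.16], [-3.1, 3.1]. Speed limits (rad/s): [2.79, 2.79, 3.14, 3.14, 3.14, 3.14].

## Interface

Orientations are given as a unit quaternion [x, y, z, w].
In Python, from bench import read_state, grab_frame, finish_job gives the robot as it stands.
- The arm moves only by the tool move_arm, never from a script. Its argument "motion" is a list of rows, each a list of 3 entries, a list of its own where there are three numbers: the shift along the tool's x, y, z each as a share of 0.12 m, from -1 to 1, then the turn, a rotation vector about the tool's x, y, z each as a share of 360 degrees, from -1 to 1, then the gripper command: -1 is shut, 1 is fully open, values between are in proportion. A call has 1 to 20 rows; each row is the pose to reach, as a shift and turn from the pose commanded when the call began, along the tool's axes at that moment, turning the shorter way round; what a row does not reach only later rows make up. A row lasts 1/8 s, in which the tool goes at most 62.5 mm and 10.7 degrees, less where a joint would pass 70% of its speed; a pose out of reach is approached as far as the arm can. A call with a number of a shift or a turn outside -1 to 1 is refused whole. A call with a gripper value outside its range is refused whole. The fingers move at their own pace and stop on an object; the grip force is fixed at half the most. Time passes only in rows, so rows that repeat a pose let the fingers close. It gives the time, the measured TCP pose, the force and the opening at its end, in the units of the state.
- read_state(): the state, without advancing time (a new reading comes with each control period).
- grab_frame(name): name is "scene" or "top" or "wrist"; returns a dict with "color" (400x640x3 uint8, red, green, blue), "K" (3x3 intrinsics, pixels), "extrinsics" (4x4, takes a point from camera to world coordinates); the wrist camera has in their place "T_tool_cam" (4x4, takes a point from camera to tool coordinates, whose origin is the TCP and whose axes are the tool frame's). Camera axes: x right, y down, z forward; pixel columns grow to the right and rows downward; lengths in m; the calibration is good to about 2 mm. A picture is of the moment at which its call begins: read the wrist's pose just before it. There is no depth.
- finish_job(): hands the job in, once; it reports no verdict.
The state is a dict: "time_s": time; "qpos": joint angles; "qd": joint speeds; "tau": joint torques, N m; "tcp_pos": TCP position; "orientation": TCP orientation; "force": force on the tool from outside, world axes, zero at the start; "ft_torque": the same for the moment, N m; "opening": finger opening in m.
Only numpy, scipy, OpenCV 4.12 (cv2) and the standard library are available. Lean on these libraries where they do the work, as an engineer would, in place of code of your own. Each camera call takes 0.05 s, during which the arm holds its last target. There are 200 camera calls.

## Task

Get the anti-vibration table's ballast column ready: draw the column up by its black knob until the red sprung pin pops out through the hole at the top of the sleeve, then screw the orange clamp cap clockwise until it stops, and only then load all the brass slotted discs, however many there are, flat on the pan one upon another with the stem in the closed end of each slot. Stagger the slots evenly all the way round (four discs: about 90 degrees apart), so that no two point the same way, and leave the other things on the bench undisturbed.

Things in the scene. Friction and masses are not known exactly. Their poses are not given: they have to be found in the camera images.
- pan (a point): Centre of the top face of the blue round pan (44 mm across, 7 mm thick) at the head of the ballast column; z up, x towards the side of the sleeve where the red pin comes out. It rises with the column. From it a steel stem of 7 mm diameter stands up 48 mm and carries a black round knob (16 mm diameter, 10 mm tall, its top 58 mm above the pan). The pan starts 135 to 155 mm above the table.
- knob (a point): Centre of the black round knob (16 mm diameter, 10 mm tall) on top of the stem, 53 mm above the pan: the grip for drawing the column up from above.
- column (a joint): Height of the telescoping column (26 mm square aluminium tube) in its fixed steel sleeve (34 mm square, top 115 mm above the table), m, from 0 (lowest) to 0.075; it starts 0 to 0.02. It slides with about 6 N of friction besides its weight of 3.5 N (a lift of about 10 N; no more than 40 N is ever needed) and stays where it is left, but sinks if discs are put on it unpinned. The upper hole of the sleeve is met at 0.055: there the pin springs out and the column is held.
- pin (a joint): The sprung red pin (8 mm thick) on the column, m: 0 while it is tucked in behind the sleeve wall, 0.008 when it has popped out through the hole (11 mm) near the top of the sleeve, standing 5 mm proud of it. It comes out by itself, quickly, as soon as it meets the hole; moving the column slowly keeps it from being run past.
- cap_top (a point): Centre of the top of the orange ribbed clamp cap (round, 40 mm diameter, 26 mm tall, its top 58 mm above the table) on the foot of the stand, 115 mm from the column's axis on the side of pan's +y. Upright axis; a white line marks its top.
- cap (a joint): Turn of the captive clamp cap, rad, clockwise seen from above: starts between 0 and 0.4, comes to a stop at 2.2 (tight). Stiff by 0.06 N m; stays where it is left and neither rises nor sinks.
- disc1: A brass slotted ballast disc, 60 mm diameter, 10 mm thick, about 180 g, lying flat; alike on both faces. Origin at the centre of its underside, z its axis. An 11 mm wide slot runs from the centre out through the rim along its own +x, widening at the mouth; its closed square end lies 5.5 mm behind the centre. Two flats on the rim, 54 mm apart and 26 mm long, face +y and -y: grip there, across the slot. Absent in some starts (None).
- disc1_mouth (a point): Mouth of the slot of disc1: on its rim, 30 mm from its centre along its +x, 5 mm above its underside.
- disc2: A brass slotted ballast disc, 60 mm diameter, 10 mm thick, about 180 g, lying flat; alike on both faces. Origin at the centre of its underside, z its axis. An 11 mm wide slot runs from the centre out through the rim along its own +x, widening at the mouth; its closed square end lies 5.5 mm behind the centre. Two flats on the rim, 54 mm apart and 26 mm long, face +y and -y: grip there, across the slot. Absent in some starts (None).
- disc2_mouth (a point): Mouth of the slot of disc2: on its rim, 30 mm from its centre along its +x, 5 mm above its underside.
- disc3: A brass slotted ballast disc, 60 mm diameter, 10 mm thick, about 180 g, lying flat; alike on both faces. Origin at the centre of its underside, z its axis. An 11 mm wide slot runs from the centre out through the rim along its own +x, widening at the mouth; its closed square end lies 5.5 mm behind the centre. Two flats on the rim, 54 mm apart and 26 mm long, face +y and -y: grip there, across the slot. Absent in some starts (None).
- disc3_mouth (a point): Mouth of the slot of disc3: on its rim, 30 mm from its centre along its +x, 5 mm above its underside.
- disc4: A brass slotted ballast disc, 60 mm diameter, 10 mm thick, about 180 g, lying flat; alike on both faces. Origin at the centre of its underside, z its axis. An 11 mm wide slot runs from the centre out through the rim along its own +x, widening at the mouth; its closed square end lies 5.5 mm behind the centre. Two flats on the rim, 54 mm apart and 26 mm long, face +y and -y: grip there, across the slot. Absent in some starts (None).
- disc4_mouth (a point): Mouth of the slot of disc4: on its rim, 30 mm from its centre along its +x, 5 mm above its underside.
- dish: Culture dish with pink medium, 60 mm across, 15 mm tall; bystander among the discs. Origin under its centre.
- flask: Pink culture flask lying flat, about 140 x 75 x 34 mm, red cap; bystander.
- media: Glass medium bottle, 66 mm across, 150 mm tall, orange cap; bystander.
- pipette: White hand pipette lying down, 230 mm long, 24 mm thick; bystander.
- timer: White bench timer, 60 x 70 x 20 mm; bystander.
There are look-alikes about, which are no part of the job. Leave any purple or turquoise look-alike of the disc1 alone.

How it is judged:
On the way, in this order (a step that is already met when the one before it is completed fails the run):
1. the column is drawn up and its pin has popped out through the upper hole (value of joint pin above 0.005 m and value of joint column above 0.05 m), for 0.2 s.
2. the clamp cap is screwed tight, the column still pinned (all of step 1 and value of joint cap above 2 rad), for 0.2 s.
At the end, for the whole second after the job is handed in: The pin is out through the upper hole, the cap is turned beyond 2.0 rad, and every disc present lies flat and at rest on the stack, its centre within 8 mm of the stem's axis, with at least about 43 degrees (22 mm between mouths) between any two slots (all of step 2 and horizontal distance between each of disc1, disc2, disc3, disc4 and pan below 0.008 m and z of disc1 in the frame of pan between -0.003 and 0.046 m and angle between the z axis of each of disc1, disc2, disc3, disc4 and the z axis of pan, either way round below 0.1 rad and linear speed of each of disc1, disc2, disc3, disc4 below 0.02 m/s and z of disc2 in the frame of pan between -0.003 and 0.046 m and z of disc3 in the frame of pan between -0.003 and 0.046 m and z of disc4 in the frame of pan between -0.003 and 0.046 m and horizontal distance between each of disc2_mouth, disc3_mouth, disc4_mouth and disc1_mouth above 0.022 m and horizontal distance between each of disc3_mouth, disc4_mouth and disc2_mouth above 0.022 m and horizontal distance between disc4_mouth and disc3_mouth above 0.022 m); the robot touches nothing.
It fails at once if a disc was put on the stem before the column was pinned and the cap screwed tight (((horizontal distance between disc1 and pan below 0.02 m and z of disc1 in the frame of pan between -0.003 and 0.052 m) or (horizontal distance between disc2 and pan below 0.02 m and z of disc2 in the frame of pan between -0.003 and 0.052 m) or (horizontal distance between disc3 and pan below 0.02 m and z of disc3 in the frame of pan between -0.003 and 0.052 m) or (horizontal distance between disc4 and pan below 0.02 m and z of disc4 in the frame of pan between -0.003 and 0.052 m)) and (value of joint cap below 1.9 rad or value of joint pin below 0.003 m)).
It fails at once if a bystander was pushed away or knocked over (distance of any of dish, pipette from where it was at the start of the episode above 0.06 m or distance of any of flask, media, timer from where it was at the start of the episode above 0.05 m or angle between media's own z axis and vertical above 0.5 rad).
Of disc1, disc2, disc3, disc4 only 2 to 4 are there at a start; the rules pass over those that are not, and their reading is None.
At some moment in a run one of disc1, disc2, disc3, disc4 may be knocked a few centimetres aside while the robot is not near it.
It also fails if it takes over 210 s, if anything falls off the work surface, if the arm or the gripper's body presses on something with over 40 N, if the wrist force passes 120 N, or if a joint passes its speed limit or range.

## Working session

There is one attempt and no reset: what is moved stays moved. The work goes in short steps, Python scripts to look and compute and a tool call to move; the robot and the scene stay as the last step left them, time stands still between calls to the robot, and variables do not carry over. Pictures are saved under pics/ and viewed, about 12 in all and at most 16, crops included, and the job is handed in when it is done.

Besides the shell and the picture viewer there is one more tool, called as a command line: name --argument value ..., lists and objects as JSON in quotes. move_arm: Moves the arm, as the interface text tells. Its arguments: {"type":"object","properties":{"motion":{"type":"array"}},"required":["motion"]}

```bash
ls; mkdir -p pics
python3 - <<'E'
from bench import *
import cv2,numpy as np
s=read_state();print(s)
for n in("scene","top"):
    f=grab_frame(n);cv2.imwrite(f"pics/{n}0.png",f["color"][:,:,::-1]);print(n,f["K"].tolist(),np.round(f["extrinsics"],4).tolist())
f=grab_frame("wrist");print(f["K"].tolist(),np.round(f["T_tool_cam"],4).tolist())
E
```

```text
pics
{'time_s': 0.0, 'qpos': array([-9.49401575e-01,  3.85569308e-01,  6.62902939e-03, -5.17420703e-04,
       -1.19400735e+00, -2.58583648e-01]), 'qd': array([ 0.00053067, -0.00089736, -0.00051153,  0.00086098, -0.00049311,
       -0.00094426]), 'tau': array([-4.70505202e-04, -3.92289126e+01,  1.88393748e+01,  4.18629795e+00,
       -4.84386866e-03,  1.21503942e-05]), 'tcp_pos': array([ 0.22161899, -0.58376082,  0.23021241]), 'orientation': array([-0.58130487,  0.40122721,  0.58262108,  0.40206224]), 'force': array([-0.29254054, -0.20971595,  0.48749557]), 'ft_torque': array([-0.02123694,  0.01320956, -0.00750933]), 'opening': 0.08543198083856512}
scene [[453.5684988623514, 0.0, 312.4589839884358], [0.0, 453.5684988623514, 202.9924367405539], [0.0, 0.0, 1.0]] [[-0.8078, 0.3245, -0.4922, 1.2062], [0.5894, 0.4611, -0.6633, 0.85], [0.0117, -0.8259, -0.5637, 0.8916], [0.0, 0.0, 0.0, 1.0]]
top [[410.1527448635473, 0.0, 323.374640940709], [0.0, 410.1527448635473, 198.62468315234656], [0.0, 0.0, 1.0]] [[-0.0274, -0.9891, 0.1446, 0.4315], [-0.9995, 0.0246, -0.0207, -0.0162], [0.0169, -0.1451, -0.9893, 1.0628], [0.0, 0.0, 0.0, 1.0]]
[[305.91807278264486, 0.0, 321.5286503141609], [0.0, 305.91807278264486, 199.61075036998847], [0.0, 0.0, 1.0]] [[0.0007, -0.2781, 0.9606, -0.1422], [-0.0004, -0.9606, -0.2781, 0.0706], [1.0, -0.0002, -0.0008, -0.0003], [0.0, 0.0, 0.0, 1.0]]
```

View pics/scene0.png

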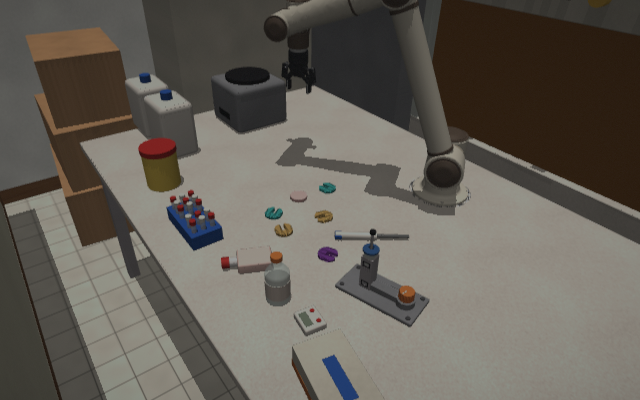

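View pics/top0.png

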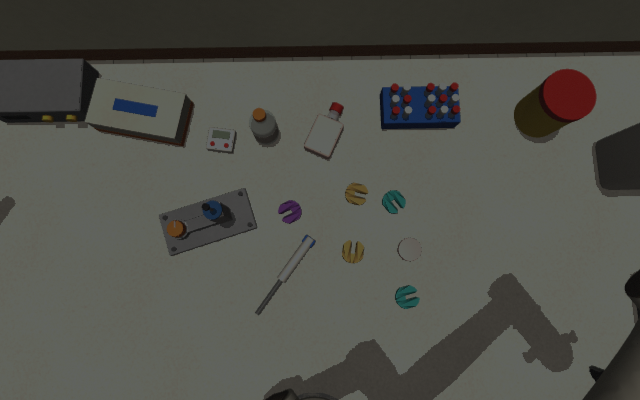

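```bash
cat > h.py <<'E'
from bench import *
import cv2,numpy as np
from scipy.spatial.transform import Rotation as R
def frame(n):
    s=read_state();f=grab_frame(n)
    if n=="wrist":
        T=np.eye(4);T[:3,:3]=R.from_quat(s["orientation"]).as_matrix();T[:3,3]=s["tcp_pos"]
        f["extrinsics"]=T@f["T_tool_cam"]
    return f
def ray(f,px):
    d=f["extrinsics"][:3,:3]@np.linalg.solve(f["K"],[px[0],px[1],1.]);return f["extrinsics"][:3,3],d
def on(f,px,z):
    o,d=ray(f,px);return o+d*(z-o[2])/d[2]
def proj(f,p):
    c=f["extrinsics"][:3,:3].T@(np.array(p)-f["extrinsics"][:3,3]);u=f["K"]@c;return u[:2]/u[2]
def tri(fs,pxs):
    A=0;b=0
    for f,p in zip(fs,pxs):
        o,d=ray(f,p);d=d/np.linalg.norm(d);M=np.eye(3)-np.outer(d,d);A=A+M;b=b+M@o
    return np.linalg.solve(A,b)
def hsv(f): return cv2.cvtColor(f["color"],cv2.COLOR_RGB2HSV)
def blobs(f,lo,hi,amin=20):
    m=cv2.inRange(hsv(f),np.array(lo),np.array(hi))
    n,l,st,c=cv2.connectedComponentsWithStats(m)
    return [(c[i].round(1).tolist(),st[i].tolist()) for i in range(1,n) if st[i][4]>=amin],l
def save(f,name,box=None,k=1):
    im=f["color"][:,:,::-1]
    if box: x,y,w,h=box;im=im[y:y+h,x:x+w]
    cv2.imwrite(f"pics/{name}.png",cv2.resize(im,None,fx=k,fy=k,interpolation=cv2.INTER_CUBIC))
E
python3 - <<'E'
from h import *
t=frame("top");s=frame("scene")
for n,f in(("top",t),("scene",s)):
    print(n)
    print("brass",blobs(f,(12,80,60),(28,255,255))[0])
    print("blue",blobs(f,(100,130,50),(118,255,255))[0])
    print("orange",blobs(f,(4,150,90),(14,255,255))[0])
a=cv2.resize(t["color"][170:270,150:270],None,fx=4,fy=4,interpolation=cv2.INTER_CUBIC)
b=cv2.resize(t["color"][175:275,320:380],None,fx=4,fy=4,interpolation=cv2.INTER_CUBIC)
c=cv2.resize(s["color"][220:320,325:435],None,fx=4,fy=4,interpolation=cv2.INTER_CUBIC)
d=cv2.resize(s["color"][195:250,265:345],(480,330),interpolation=cv2.INTER_CUBIC)
im=np.zeros((400,720,3),np.uint8);im[:,:480]=a;im[:,480:]=b
im2=np.zeros((400,800,3),np.uint8);im2[:,:440]=c;im2[:247,440:800]=cv2.resize(d,(360,247))
cv2.imwrite("pics/a.png",im[:,:,::-1]);cv2.imwrite("pics/b.png",im2[:,:,::-1])
E
```

```text
top
brass [([258.5, 113.5], [253, 108, 12, 12, 122]), ([46.2, 117.3], [42, 115, 9, 5, 34]), ([71.9, 117.0], [69, 115, 6, 5, 21]), ([355.2, 193.0], [345, 183, 23, 22, 314]), ([174.4, 228.2], [166, 220, 17, 17, 205]), ([352.5, 252.4], [342, 240, 22, 23, 327])]
blue [([413.4, 107.8], [382, 87, 78, 37, 1228]), ([433.9, 90.8], [430, 87, 8, 9, 27]), ([445.3, 90.9], [442, 87, 7, 8, 23]), ([446.4, 101.8], [442, 97, 9, 10, 29]), ([134.6, 107.4], [113, 99, 44, 18, 472]), ([213.0, 209.9], [203, 201, 19, 18, 185])]
orange []
scene
brass [([596.8, 2.7], [588, 0, 22, 8, 116]), ([81.9, 116.1], [26, 27, 111, 219, 11821]), ([161.8, 172.9], [141, 153, 40, 39, 1117]), ([323.6, 216.0], [315, 211, 18, 12, 164]), ([129.2, 225.9], [126, 218, 8, 14, 46]), ([283.4, 229.9], [275, 223, 18, 14, 161]), ([275.5, 255.3], [270, 252, 12, 8, 78]), ([406.7, 290.8], [399, 286, 16, 11, 131]), ([303.2, 382.6], [300, 375, 8, 16, 25])]
blue [([143.7, 77.2], [139, 73, 10, 10, 70]), ([165.0, 94.3], [160, 90, 11, 10, 92]), ([195.7, 230.9], [167, 206, 56, 44, 923]), ([337.8, 237.0], [335, 236, 7, 3, 20]), ([370.4, 249.4], [363, 244, 16, 11, 121]), ([339.7, 378.2], [323, 355, 35, 45, 630])]
orange [([275.9, 255.5], [271, 252, 11, 8, 75]), ([407.2, 291.2], [400, 286, 15, 12, 120])]
```

View pics/a.png

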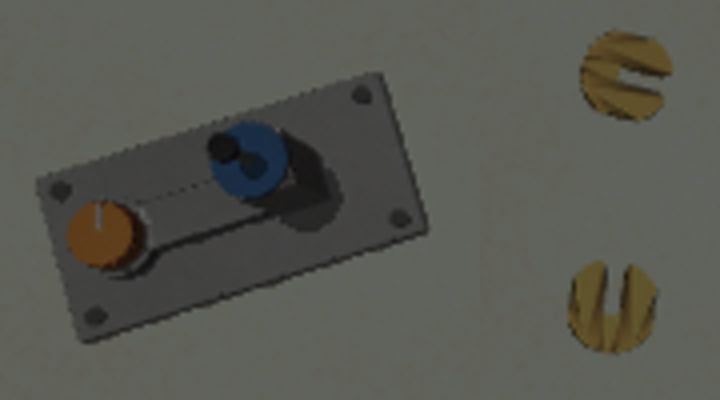

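View pics/b.png

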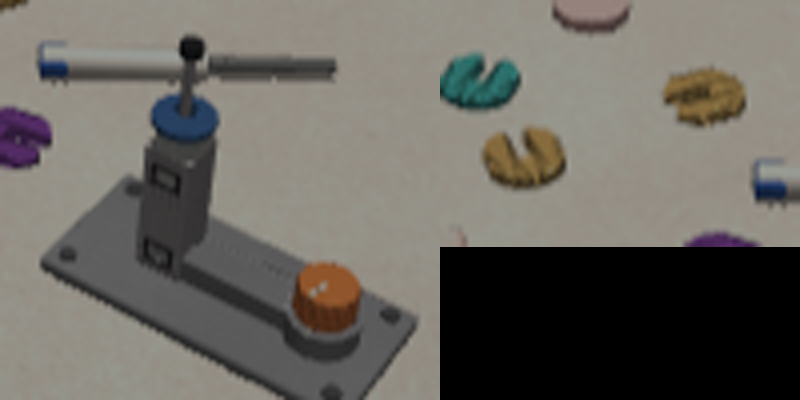

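Run:
```python
from h import *
t=frame("top");s=frame("scene")
k=tri([t,s],[(206,207),(372.75,231.75)]);p=tri([t,s],[(212.2,210),(371,249.2)])
print("knob",k,proj(t,k),"pan",p,proj(t,p))
c=tri([t,s],[(174.8,228.3),(407.5,290)]);c2=on(t,(174.8,228.3),.058);print("cap",c,c2)
d=p[:2]-c2[:2];print(np.linalg.norm(d),np.degrees(np.arctan2(*(-d)[::-1])))
print("discs",[on(t,q,.01).round(4) for q in((356,194),(353,251.5))],"pip",on(t,(309,241),.02),on(t,(258,311),.02),"dish",on(t,(410,249),.015))
```

```text
knob [0.54674667 0.21643012 0.19130715] [205.85436902 207.15080589] pan [0.54702899 0.21733198 0.13501594] [212.07596862 210.12975682]
cap [0.51358067 0.32705089 0.05868416] [0.5143443  0.32654342 0.058     ]
0.11399748799271635 106.66133463572461
discs [array([ 0.5954, -0.1235,  0.01  ]), array([ 0.4473, -0.11  ,  0.01  ])] pip [0.47649183 0.00129943 0.02      ] [0.30814116 0.13070256 0.02      ] dish [ 0.44958824 -0.25506536  0.015     ]
```

```bash
cat >> h.py <<'E'
def plan(pos,jaw=None,q=None,p0=None):
    """jaw: yaw deg of tool z in world (tool pointing down). prints shift and turn shares"""
    s=read_state();q=s["orientation"] if q is None else q
    M=R.from_quat(q);p0=s["tcp_pos"] if p0 is None else np.array(p0)
    sh=M.inv().apply(np.array(pos)-p0)/.12
    a=np.radians(jaw) if jaw is not None else np.arctan2(*M.as_matrix()[[1,0],2])
    x=np.array([0,0,-1.]);z=np.array([np.cos(a),np.sin(a),0]);T=R.from_matrix(np.column_stack([x,np.cross(z,x),z]))
    print("shift",sh.round(3),"turn",((M.inv()*T).as_rotvec()/2/np.pi).round(4),"jawnow",np.degrees(np.arctan2(*M.as_matrix()[[1,0],2])).round(1),"q6",s["qpos"][5].round(2),"q1",s["qpos"][0].round(2))
E
python3 - <<'E'
from h import *
print(R.from_quat(read_state()["orientation"]).as_matrix().round(3))
plan((.547,.217,.26));plan((.547,.217,.26),0)
E
```

```text
[[-0.    -0.935 -0.355]
 [ 0.    -0.355  0.935]
 [-1.     0.     0.001]]
shift [-0.239 -4.903  5.28 ] turn [ 0.      0.0001 -0.    ] jawnow 110.8 q6 -0.26 q1 -0.95
shift [-0.239 -4.903  5.28 ] turn [ 3.077e-01  1.000e-04 -1.000e-04] jawnow 110.8 q6 -0.26 q1 -0.95
```

move_arm --motion '[[[-0.05, -0.98, 1.0], [0, 0, 0], 1], [[-0.05, -0.98, 1.0], [0, 0, 0], 1], [[-0.05, -0.98, 1.0], [0, 0, 0], 1], [[-0.05, -0.98, 1.0], [0, 0, 0], 1]]'

```text
time_s: 0.85
tcp_pos: [0.2901, -0.4283, 0.2382]
orientation: [0.583, -0.4, -0.582, -0.4]
force: [0.1, 0.3, -0.4]
opening: 0.0855
```

move_arm --motion '[[[-0.05, -0.98, 1.0], [0, 0, 0], 1], [[-0.05, -0.98, 1.0], [0, 0, 0], 1], [[-0.05, -0.98, 1.0], [0, 0, 0], 1], [[-0.05, -0.98, 1.0], [0, 0, 0], 1]]'

```text
time_s: 1.35
tcp_pos: [0.3576, -0.2752, 0.2438]
orientation: [0.583, -0.4, -0.582, -0.401]
force: [0.7, -0.6, 0.3]
opening: 0.0855
```

move_arm --motion '[[[-0.05, -0.98, 1.0], [0, 0, 0], 1], [[-0.05, -0.98, 1.0], [0, 0, 0], 1], [[-0.05, -0.98, 1.0], [0, 0, 0], 1], [[-0.05, -0.98, 1.0], [0, 0, 0], 1]]'

```text
time_s: 1.85
tcp_pos: [0.4252, -0.1216, 0.2494]
orientation: [0.583, -0.401, -0.582, -0.401]
force: [-0.4, -0.6, 0.2]
opening: 0.0855
```

move_arm --motion '[[[-0.05, -0.98, 1.0], [0, 0, 0], 1], [[-0.05, -0.98, 1.0], [0, 0, 0], 1], [[-0.05, -0.98, 1.0], [0, 0, 0], 1], [[-0.05, -0.98, 1.0], [0, 0, 0], 1]]'

```text
time_s: 2.35
tcp_pos: [0.4926, 0.032, 0.2548]
orientation: [-0.582, 0.402, 0.582, 0.401]
force: [-0.0, -0.6, -0.5]
opening: 0.0857
```

move_arm --motion '[[[-0.05, -0.98, 1.0], [0, 0, 0], 1], [[-0.05, -0.98, 1.0], [0, 0, 0], 1], [[-0.05, -0.98, 1.0], [0, 0, 0], 1], [[-0.05, -0.98, 1.0], [0, 0, 0], 1]]'

```text
time_s: 2.85
tcp_pos: [0.5598, 0.1854, 0.26]
orientation: [-0.582, 0.402, 0.582, 0.401]
force: [-0.2, -0.2, -1.3]
opening: 0.0852
```

Run:
```python
from h import *
f=frame("wrist");save(f,"w1");print(proj(f,(.547,.217,.196)),proj(f,(.547,.217,.137)),proj(f,(.514,.3265,.058)))
s=read_state();print(s["tcp_pos"]);plan((.547,.217,.25));plan((.547,.217,.171))
```

```text
[370.21119396 213.42118927] [360.22047806 192.36577075] [450.84543079 181.68515998]
[0.55901297 0.18414179 0.26024871]
shift [ 0.085 -0.003  0.292] turn [-0.     -0.0001 -0.0004] jawnow 110.7 q6 -1.8 q1 0.59
shift [ 0.744 -0.005  0.292] turn [-0.     -0.0001 -0.0004] jawnow 110.7 q6 -1.8 q1 0.59
```

View pics/w1.png

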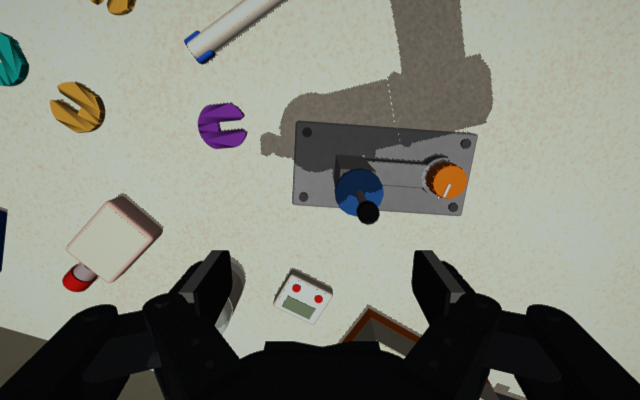

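move_arm --motion '[[[0.2, -0.005, 0.285], [0, 0, 0], 1], [[0.5, -0.005, 0.285], [0, 0, 0], 1], [[0.74, -0.005, 0.285], [0, 0, 0], 1], [[0.74, -0.005, 0.285], [0, 0, 0], 1], [[0.74, -0.005, 0.285], [0, 0, 0], -1], [[0.74, -0.005, 0.285], [0, 0, 0], -1], [[0.74, -0.005, 0.285], [0, 0, 0], -1], [[0.74, -0.005, 0.285], [0, 0, 0], -1], [[0.74, -0.005, 0.285], [0, 0, 0], -1], [[0.74, -0.005, 0.285], [0, 0, 0], -1]]'

```text
time_s: 4.15
tcp_pos: [0.5476, 0.2167, 0.1733]
orientation: [0.583, -0.402, -0.581, -0.401]
force: [1.6, -5.3, 3.1]
opening: 0.0136
```

move_arm --motion '[[[0, 0, 0], [0, 0, 0], -1], [[-0.03, 0, 0], [0, 0, 0], -1], [[-0.06, 0, 0], [0, 0, 0], -1], [[-0.09, 0, 0], [0, 0, 0], -1], [[-0.12, 0, 0], [0, 0, 0], -1], [[-0.15, 0, 0], [0, 0, 0], -1], [[-0.18, 0, 0], [0, 0, 0], -1], [[-0.21, 0, 0], [0, 0, 0], -1], [[-0.24, 0, 0], [0, 0, 0], -1], [[-0.27, 0, 0], [0, 0, 0], -1], [[-0.3, 0, 0], [0, 0, 0], -1]]'

```text
time_s: 5.52
tcp_pos: [0.5474, 0.2167, 0.205]
orientation: [-0.582, 0.403, 0.582, 0.401]
force: [8.8, -4.0, -12.5]
opening: 0.0135
```

move_arm --motion '[[[-0.01, 0, 0], [0, 0, 0], -1], [[-0.02, 0, 0], [0, 0, 0], -1], [[-0.03, 0, 0], [0, 0, 0], -1], [[-0.04, 0, 0], [0, 0, 0], -1], [[-0.05, 0, 0], [0, 0, 0], -1], [[-0.06, 0, 0], [0, 0, 0], -1], [[-0.07, 0, 0], [0, 0, 0], -1], [[-0.08, 0, 0], [0, 0, 0], -1], [[-0.09, 0, 0], [0, 0, 0], -1], [[-0.1, 0, 0], [0, 0, 0], -1], [[-0.11, 0, 0], [0, 0, 0], -1], [[-0.12, 0, 0], [0, 0, 0], -1], [[-0.13, 0, 0], [0, 0, 0], -1], [[-0.14, 0, 0], [0, 0, 0], -1], [[-0.15, 0, 0], [0, 0, 0], -1], [[-0.15, 0, 0], [0, 0, 0], -1]]'

```text
time_s: 7.52
tcp_pos: [0.5474, 0.2167, 0.2235]
orientation: [-0.582, 0.403, 0.582, 0.401]
force: [7.9, -3.6, -8.8]
opening: 0.0132
```

move_arm --motion '[[[-0.01, 0, 0], [0, 0, 0], -1], [[-0.02, 0, 0], [0, 0, 0], -1], [[-0.03, 0, 0], [0, 0, 0], -1], [[-0.04, 0, 0], [0, 0, 0], -1], [[-0.05, 0, 0], [0, 0, 0], -1], [[-0.05, 0, 0], [0, 0, 0], -1]]'

```text
time_s: 8.28
tcp_pos: [0.5473, 0.2167, 0.2269]
orientation: [-0.581, 0.404, 0.582, 0.401]
force: [12.7, -3.8, -18.5]
opening: 0.0134
```

Run:
```python
from h import *
f=frame("scene");save(f,"s2",(330,180,110,130),5);print(proj(f,(.547,.217,.19)),read_state()["force"])
```

```text
[372.60823108 232.30871465] [ 11.69672726  -4.20361075 -18.3607372 ]
```

View pics/s2.png

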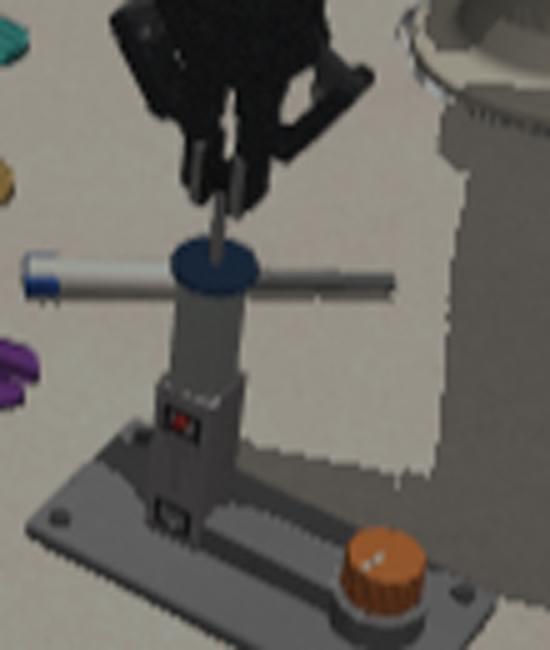

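move_arm --motion '[[[0.02, 0, 0], [0, 0, 0], -1], [[0.02, 0, 0], [0, 0, 0], 1], [[0.02, 0, 0], [0, 0, 0], 1], [[0.02, 0, 0], [0, 0, 0], 1], [[0.02, 0, 0], [0, 0, 0], 1], [[-0.2, 0, 0], [0, 0, 0], 1], [[-0.6, 0, 0], [0, 0, 0], 1], [[-0.6, 0, 0], [0, 0, 0], 1], [[-0.6, 0, 0], [0, 0, 0], 1]]'

```text
time_s: 9.45
tcp_pos: [0.5466, 0.2176, 0.3044]
orientation: [-0.582, 0.401, 0.582, 0.402]
force: [-0.7, 0.4, -0.6]
opening: 0.085
```

move_arm --motion '[[[0, -0.065, 0.95], [-0.38, 0, 0], 1], [[0, -0.065, 0.95], [-0.38, 0, 0], 1], [[0, -0.065, 0.95], [-0.38, 0, 0], 1], [[0, -0.065, 0.95], [-0.38, 0, 0], 1], [[0, -0.065, 0.95], [-0.38, 0, 0], 1], [[0, -0.065, 0.95], [-0.38, 0, 0], 1], [[0, -0.065, 0.95], [-0.38, 0, 0], 1], [[0, -0.065, 0.95], [-0.38, 0, 0], 1], [[0, -0.065, 0.95], [-0.38, 0, 0], 1], [[0, -0.065, 0.95], [-0.38, 0, 0], 1], [[0, -0.065, 0.95], [-0.38, 0, 0], 1], [[0, -0.065, 0.95], [-0.38, 0, 0], 1], [[0, -0.065, 0.95], [-0.38, 0, 0], 1], [[0, -0.065, 0.95], [-0.38, 0, 0], 1], [[0, -0.065, 0.95], [-0.38, 0, 0], 1]]'

```text
time_s: 11.32
tcp_pos: [0.5137, 0.3268, 0.3037]
orientation: [-0.588, -0.393, 0.589, -0.393]
force: [0.7, -0.8, 0.8]
opening: 0.0858
```

Run:
```python
from h import *
s=read_state();print(s["tcp_pos"],s["qpos"].round(2),s["force"].round(1));plan((.514,.3265,.20),28)
f=frame("scene");b=hsv(f)[255:275,355:375];print("red px",((b[...,0]<8)|(b[...,0]>172))[b[...,1]>150].sum())
w=frame("wrist");c=blobs(w,(4,150,90),(14,255,255))[0];print(c,proj(w,(.514,.3265,.058)))
```

```text
[0.51365726 0.3267513  0.30370377] [ 0.83  0.32  0.09 -0.   -1.34  0.35] [ 0.7 -0.8  0.8]
shift [ 0.864  0.004 -0.   ] turn [-3.904e-01 -0.000e+00  3.000e-04] jawnow -112.5 q6 0.35 q1 0.83
red px 7
[([322.3, 169.9], [305, 152, 32, 31, 511])] [321.11900697 168.30759727]
```

move_arm --motion '[[[0.8, 0, 0], [-0.375, 0, 0], 1], [[0.8, 0, 0], [-0.375, 0, 0], 1], [[0.8, 0, 0], [-0.375, 0, 0], 1], [[0.8, 0, 0], [-0.375, 0, 0], 1], [[0.8, 0, 0], [-0.375, 0, 0], 1], [[0.8, 0, 0], [-0.375, 0, 0], 1], [[0.8, 0, 0], [-0.375, 0, 0], 1], [[0.8, 0, 0], [-0.375, 0, 0], 1], [[0.8, 0, 0], [-0.375, 0, 0], 1], [[0.8, 0, 0], [-0.375, 0, 0], 1], [[0.8, 0, 0], [-0.375, 0, 0], 1], [[0.8, 0, 0], [-0.375, 0, 0], 1], [[0.8, 0, 0], [-0.375, 0, 0], 1], [[0.8, 0, 0], [-0.375, 0, 0], 1], [[0.8, 0, 0], [-0.375, 0, 0], 1]]'

```text
time_s: 13.3
tcp_pos: [0.5139, 0.3269, 0.2085]
orientation: [-0.138, 0.694, 0.138, 0.694]
force: [0.2, -1.0, -0.7]
opening: 0.0852
```

move_arm --motion '[[[0.4, 0, 0], [0, 0, 0], 1], [[0.8, 0, 0], [0, 0, 0], 1], [[0.8, 0, 0], [0, 0, 0], 1]]'

```text
time_s: 13.68
tcp_pos: [0.5118, 0.3249, 0.1088]
orientation: [-0.14, 0.696, 0.136, 0.691]
force: [-0.6, -0.2, -0.4]
opening: 0.0852
```

Run:
```python
from h import *
s=read_state();print(s["tcp_pos"],s["qpos"].round(2),s["force"].round(1));plan((.514,.3265,.038))
f=frame("wrist");c=blobs(f,(4,150,90),(14,255,255))[0];print(c,proj(f,(.514,.3265,.058)))
```

```text
[0.51182866 0.32485772 0.10881274] [ 0.83  0.47 -0.19 -0.   -0.92  2.7 ] [-0.6 -0.2 -0.4]
shift [0.59  0.008 0.027] turn [ 0.     -0.0014  0.0005] jawnow 22.5 q6 2.7 q1 0.83
[([327.7, 217.6], [298, 189, 62, 58, 2437])] [326.06088088 218.89008481]
```

move_arm --motion '[[[0.3, 0.0, 0.0], [0, 0, 0], 1], [[0.5, 0.0, 0.0], [0, 0, 0], 1], [[0.57, 0.0, 0.0], [0, 0, 0], 1], [[0.57, 0.0, 0.0], [0, 0, 0], 1], [[0.57, 0, 0], [0, 0, 0], -1], [[0.57, 0, 0], [0, 0, 0], -1], [[0.57, 0, 0], [0, 0, 0], -1], [[0.57, 0, 0], [0, 0, 0], -1], [[0.57, 0, 0], [0, 0, 0], -1]]'

```text
time_s: 14.85
tcp_pos: [0.5148, 0.3275, 0.0456]
orientation: [-0.138, 0.692, 0.139, 0.694]
force: [0.1, -0.8, 6.3]
opening: 0.0373
```

move_arm --motion '[[[0, 0, 0], [0.02, 0, 0], -1], [[0, 0, 0], [0.04, 0, 0], -1], [[0, 0, 0], [0.06, 0, 0], -1], [[0, 0, 0], [0.08, 0, 0], -1], [[0, 0, 0], [0.1, 0, 0], -1], [[0, 0, 0], [0.12, 0, 0], -1], [[0, 0, 0], [0.14, 0, 0], -1], [[0, 0, 0], [0.16, 0, 0], -1], [[0, 0, 0], [0.18, 0, 0], -1], [[0, 0, 0], [0.2, 0, 0], -1], [[0, 0, 0], [0.22, 0, 0], -1], [[0, 0, 0], [0.24, 0, 0], -1], [[0, 0, 0], [0.26, 0, 0], -1], [[0, 0, 0], [0.28, 0, 0], -1], [[0, 0, 0], [0.29, 0, 0], -1], [[0, 0, 0], [0.3, 0, 0], -1], [[0, 0, 0], [0.31, 0, 0], -1], [[0, 0, 0], [0.31, 0, 0], -1]]'

```text
time_s: 17.1
tcp_pos: [0.5154, 0.327, 0.0456]
orientation: [0.496, 0.504, -0.495, 0.505]
force: [3.6, -2.0, 6.2]
opening: 0.0378
```

Run:
```python
from h import *
s=read_state();print(s["tcp_pos"],s["qpos"].round(2),s["force"].round(1),s["ft_torque"].round(2),s["tau"].round(2),s["opening"]);plan((.514,.3265,.038))
```

```text
[0.51541466 0.32699984 0.045568  ] [ 0.83  0.54 -0.25  0.   -0.77  0.76] [ 3.6 -2.   6.2] [-0.86 -0.81 -0.07] [ 2.210e+00 -3.915e+01  1.261e+01  1.740e+00  6.000e-02 -2.000e-02] 0.03777487445813472
shift [ 0.063 -0.012  0.004] turn [-0.     -0.0001 -0.0005] jawnow -89.0 q6 0.76 q1 0.83
```

move_arm --motion '[[[0, 0, 0], [0.01, 0, 0], -1], [[0, 0, 0], [0.02, 0, 0], -1], [[0, 0, 0], [0.03, 0, 0], -1], [[0, 0, 0], [0.035, 0, 0], -1], [[0, 0, 0], [0.035, 0, 0], -1]]'

```text
time_s: 17.73
tcp_pos: [0.5114, 0.3277, 0.0453]
orientation: [-0.547, -0.448, 0.549, -0.446]
force: [-11.4, 3.1, 11.2]
opening: 0.0376
```

Run:
```python
from h import *
s=read_state();print(s["force"].round(1),s["ft_torque"].round(2),s["tau"].round(2)[5]);plan((.514,.3265,.038))
```

```text
[-11.4   3.1  11.2] [ 1.07  3.21 -0.07] 0.03
shift [0.061 0.023 0.005] turn [-0.      0.      0.0005] jawnow -101.6 q6 0.54 q1 0.83
```

move_arm --motion '[[[0, 0, 0], [0, 0, 0], 1], [[0, 0, 0], [0, 0, 0], 1], [[0, 0, 0], [0, 0, 0], 1], [[-0.4, 0, 0], [0, 0, 0], 1], [[-1, 0, 0], [0, 0, 0], 1], [[-1, 0, 0], [0, 0, 0], 1], [[-1, 0, 0], [0, 0, 0], 1]]'

```text
time_s: 18.6
tcp_pos: [0.5139, 0.3268, 0.1645]
orientation: [0.549, 0.447, -0.548, 0.446]
force: [-0.5, -0.3, -0.6]
opening: 0.0855
```

Run:
```python
from h import *
f=frame("wrist");u=proj(f,(.514,.3265,.058)).astype(int);print(u,read_state()["force"]);save(f,"cap",(max(u[0]-60,0),max(u[1]-60,0),120,120),4)
for y in(0,-90,-126):
    a=np.radians(y);print(y,4*(proj(f,(.514+.018*np.cos(a),.3265+.018*np.sin(a),.058))-u+60))
```

```text
[321 198] [-0.33770302 -1.01210651 -1.34934484]
0 [224.84662786 159.35978299]
-90 [326.17030956 224.53295173]
-126 [319.41967359 274.66588547]
```

View pics/cap.png

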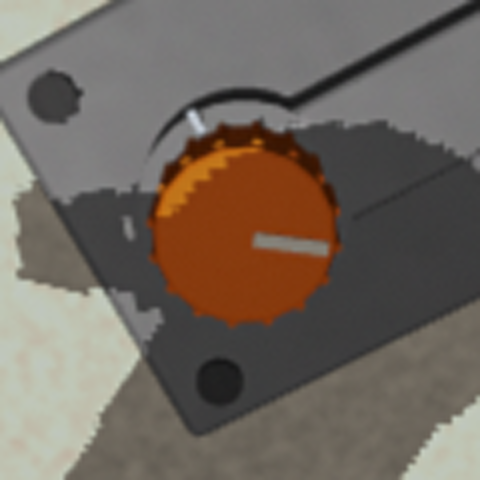

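move_arm --motion '[[[-0.5, 0, 0], [0, 0, 0], 1], [[-1, 0, 0], [0, 0, 0], 1], [[-1, 0, 0.3], [0, 0, 0], 1], [[-1, 0.05, 0.9], [0, 0, 0], 1], [[-1, 0.05, 0.9], [0, 0, 0], 1], [[-1, 0.05, 0.9], [0, 0, 0], 1]]'

```text
time_s: 19.4
tcp_pos: [0.4978, 0.2192, 0.2827]
orientation: [-0.547, -0.447, 0.549, -0.446]
force: [1.0, 0.3, 0.2]
opening: 0.0854
```

move_arm --motion '[[[0, 0.05, 0.93], [0, 0, 0], 1], [[0, 0.05, 0.93], [0, 0, 0], 1], [[0, 0.05, 0.93], [0, 0, 0], 1]]'

```text
time_s: 19.77
tcp_pos: [0.4811, 0.1081, 0.2834]
orientation: [-0.548, -0.446, 0.549, -0.446]
force: [0.5, 0.3, -0.1]
opening: 0.0855
```

move_arm --motion '[[[0, 0.05, 0.93], [0, 0, 0], 1], [[0, 0.05, 0.93], [0, 0, 0], 1], [[0, 0.05, 0.93], [0, 0, 0], 1]]'

```text
time_s: 20.15
tcp_pos: [0.465, -0.0021, 0.2834]
orientation: [-0.548, -0.446, 0.549, -0.446]
force: [-0.4, 0.6, 0.1]
opening: 0.0854
```

move_arm --motion '[[[0, 0.05, 0.93], [0, 0, 0], 1], [[0, 0.05, 0.93], [0, 0, 0], 1], [[0, 0.05, 0.93], [0, 0, 0], 1], [[0, 0.05, 0.93], [0, 0, 0], 1]]'

```text
time_s: 20.65
tcp_pos: [0.4492, -0.1106, 0.2836]
orientation: [-0.548, -0.447, 0.548, -0.447]
force: [0.4, -0.2, -1.0]
opening: 0.0855
```

Run:
```python
from h import *
f=frame("wrist");save(f,"w2");s=read_state();print(s["tcp_pos"],s["qpos"].round(2));B,l=blobs(f,(12,80,60),(28,255,255),200);print(B)
for c,st in B: print(on(f,c,.01))
```

```text
[ 0.44912731 -0.11034714  0.28368518] [ 0.11  0.07 -0.28 -0.   -1.23  1.26]
[([307.0, 44.9], [285, 20, 48, 51, 1709]), ([332.5, 201.5], [314, 180, 38, 41, 1033])]
[ 0.59881982 -0.12339731  0.01      ]
[ 0.39464269 -0.11574779  0.01      ]
```

View pics/w2.png

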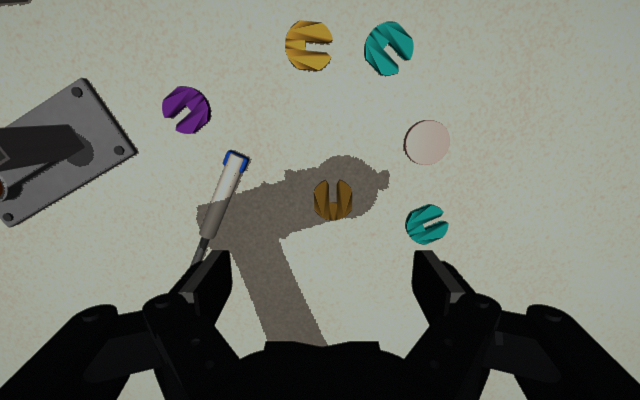

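```bash
cat >> h.py <<'E'
def discs(f,z=.01,amin=200):
    m=cv2.inRange(hsv(f),np.array((12,80,40)),np.array((30,255,255)))
    m=cv2.morphologyEx(m,cv2.MORPH_CLOSE,np.ones((3,3),np.uint8))
    out=[]
    for c in cv2.findContours(m,cv2.RETR_EXTERNAL,cv2.CHAIN_APPROX_NONE)[0]:
        if cv2.contourArea(c)<amin: continue
        P=np.array([on(f,p[0],z)[:2] for p in c])
        ctr,r=cv2.minEnclosingCircle((P*1000).astype(np.float32))
        if not 24<r<36: continue
        ctr=np.array(ctr)/1000
        # slot pixels: hull area, not mask, in metric raster (0.25 mm)
        g=((P-ctr)*4000+200).astype(np.int32);a=np.zeros((400,400),np.uint8);b=a.copy()
        cv2.fillPoly(a,[g],1);cv2.fillConvexPoly(b,cv2.convexHull(g),1)
        d=cv2.morphologyEx(b-a,cv2.MORPH_OPEN,np.ones((11,11),np.uint8))
        n,l,st,cc=cv2.connectedComponentsWithStats(d);i=1+np.argmax(st[1:,4])
        pts=np.argwhere(l==i)[:,::-1].astype(np.float32);v=cc[i]-200
        L=cv2.fitLine(pts,cv2.DIST_L2,0,.01,.01).ravel()[:2];L=L*np.sign(L@v)
        out.append((ctr.round(4),round(r,1),"yawc",np.degrees(np.arctan2(v[1],v[0])).round(1),"yawline",np.degrees(np.arctan2(L[1],L[0])).round(1)))
    return out
E
python3 - <<'E'
from h import *
f=frame("wrist")
for o in discs(f):print(o)
t=frame("top")
for o in discs(t,.01,100):print("top",o)
plan((.395,-.1157,.12),-90)
E
```

```text
(array([ 0.3975, -0.1163]), 30.9, 'yawc', np.float64(-8.6), 'yawline', np.float64(-10.4))
(array([ 0.5974, -0.1258]), 30.3, 'yawc', np.float64(-110.1), 'yawline', np.float64(-107.2))
top (array([ 0.5971, -0.1239]), 30.5, 'yawc', np.float64(-110.8), 'yawline', np.float64(-107.2))
shift [ 1.366 -0.431  0.133] turn [-0.0319 -0.      0.0001] jawnow -101.5 q6 1.26 q1 0.11
```

move_arm --motion '[[[0.5, -0.41, 0.135], [-0.005, 0, 0], 1], [[1.0, -0.41, 0.135], [-0.005, 0, 0], 1], [[1.0, -0.41, 0.135], [-0.005, 0, 0], 1], [[1.0, -0.41, 0.135], [-0.005, 0, 0], 1]]'

```text
time_s: 21.3
tcp_pos: [0.3985, -0.1173, 0.1651]
orientation: [0.541, 0.455, -0.54, 0.456]
force: [0.2, 0.2, 0.0]
opening: 0.0856
```

Run:
```python
from h import *
f=frame("wrist");save(f,"w3");print(read_state()["tcp_pos"])
for o in discs(f):print(o)
plan((.3975,-.1163,.003),-99.5)
```

```text
[ 0.39937029 -0.11732144  0.1660026 ]
(array([ 0.3972, -0.1165]), 30.5, 'yawc', np.float64(-10.7), 'yawline', np.float64(-9.7))
shift [ 1.358 -0.022 -0.006] turn [-0.0006  0.     -0.0006] jawnow -99.7 q6 1.29 q1 0.11
```

View pics/w3.png

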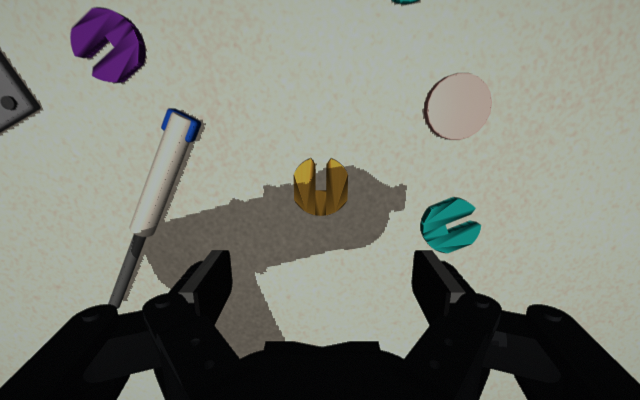

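move_arm --motion '[[[0.5, -0.015, 0], [0, 0, 0], 1], [[1.0, -0.015, 0], [0, 0, 0], 1], [[1.0, -0.015, 0], [0, 0, 0], 1], [[1.0, -0.015, 0], [0, 0, 0], 1], [[1.0, -0.015, 0], [0, 0, 0], 1]]'

```text
time_s: 21.98
tcp_pos: [0.3977, -0.1172, 0.047]
orientation: [0.543, 0.454, -0.539, 0.457]
force: [-0.5, 0.2, -0.3]
opening: 0.0851
```

Run:
```python
from h import *
f=frame("wrist");print(read_state()["tcp_pos"])
for o in discs(f):print(o)
plan((.397,-.1165,.0),-99.9)
```

```text
[ 0.39720741 -0.11718576  0.04673803]
(array([ 0.3972, -0.1164]), 30.8, 'yawc', np.float64(-11.1), 'yawline', np.float64(-9.6))
shift [ 0.389 -0.005 -0.005] turn [ 0.0003 -0.0003 -0.001 ] jawnow -99.8 q6 1.29 q1 0.11
```

move_arm --motion '[[[0.2, 0, 0], [0, 0, 0], 1], [[0.38, 0, 0], [0, 0, 0], 1], [[0.38, 0, 0], [0, 0, 0], 1], [[0.38, 0, 0], [0, 0, 0], -1], [[0.38, 0, 0], [0, 0, 0], -1], [[0.38, 0, 0], [0, 0, 0], -1], [[0.38, 0, 0], [0, 0, 0], -1], [[0.38, 0, 0], [0, 0, 0], -1], [[0.0, 0, 0], [0, 0, 0], -1], [[-0.6, 0, 0], [0, 0, 0], -1], [[-0.6, 0, 0], [0, 0, 0], -1], [[-0.6, 0, 0], [0, 0, 0], -1]]'

```text
time_s: 23.52
tcp_pos: [0.3947, -0.1172, 0.1166]
orientation: [0.542, 0.455, -0.54, 0.455]
force: [0.4, -0.1, -2.1]
opening: 0.0519
```

Run:
```python
from h import *
f=frame("wrist");save(f,"w4",(200,150,240,150),3);s=read_state();print(s["tcp_pos"],s["opening"],s["force"])
for z in (s["tcp_pos"][2]+.01,):
  for o in discs(f,z):print(o)
plan((.472,.217,.31),-90)
```

```text
[ 0.39390054 -0.11729677  0.11545407] 0.05178371917766955 [-0.22691942  0.26155328 -2.33523531]
(array([ 0.3959, -0.1177]), 31.3, 'yawc', np.float64(-10.5), 'yawline', np.float64(-9.9))
shift [-1.621  0.162 -2.857] turn [-0.0274 -0.0001  0.0002] jawnow -99.9 q6 1.29 q1 0.11
```

View pics/w4.png

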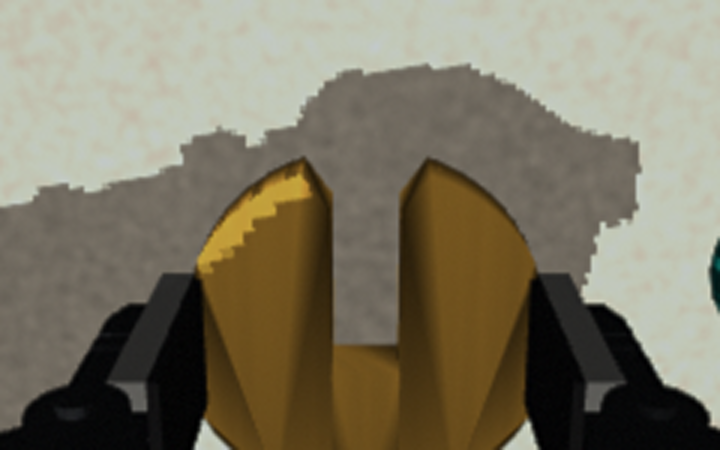

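move_arm --motion '[[[-0.7, 0.05, -0.985], [0, 0, 0], -1], [[-0.7, 0.05, -0.985], [0, 0, 0], -1], [[-0.7, 0.05, -0.985], [0, 0, 0], -1], [[-0.7, 0.05, -0.985], [0, 0, 0], -1]]'

```text
time_s: 24.08
tcp_pos: [0.4206, -0.0012, 0.1988]
orientation: [-0.54, -0.456, 0.541, -0.455]
force: [1.0, -1.1, -2.5]
opening: 0.0517
```

move_arm --motion '[[[-0.9, 0.05, -0.985], [0, 0, 0], -1], [[-0.9, 0.05, -0.985], [0, 0, 0], -1], [[-0.9, 0.05, -0.985], [0, 0, 0], -1], [[-0.9, 0.05, -0.985], [0, 0, 0], -1]]'

```text
time_s: 24.58
tcp_pos: [0.4475, 0.114, 0.3071]
orientation: [-0.54, -0.456, 0.541, -0.455]
force: [-0.3, 0.3, -2.4]
opening: 0.0519
```

move_arm --motion '[[[0, 0.05, -0.985], [0, 0, 0], -1], [[0, 0.05, -0.985], [0, 0, 0], -1], [[0, 0.05, -0.985], [0, 0, 0], -1], [[0, 0.05, -0.985], [0, 0, 0], -1], [[0, 0.05, -0.985], [0, 0, 0], -1]]'

```text
time_s: 25.2
tcp_pos: [0.4728, 0.2272, 0.3072]
orientation: [-0.541, -0.455, 0.542, -0.455]
force: [-0.8, -0.7, -3.2]
opening: 0.0516
```

Run:
```python
from h import *
f=frame("wrist");save(f,"w5");s=read_state();print(s["tcp_pos"],s["opening"],s["force"])
print("knobpred",proj(f,(.547,.217,.248)),"pan",proj(f,(.547,.217,.19)))
print(blobs(f,(100,130,30),(118,255,255))[0])
plan((.473,.230,.198),-99.9)
```

```text
[0.47290098 0.22738407 0.30765224] 0.05169833360055394 [ 0.51581585 -0.54307805 -1.40809999]
knobpred [316.39599985 104.36924266] pan [317.37500423 105.75723405]
[([318.2, 103.7], [292, 76, 53, 56, 1853]), ([472.0, 127.1], [466, 121, 14, 14, 98]), ([487.9, 134.8], [483, 128, 10, 14, 36])]
shift [ 0.914 -0.002 -0.022] turn [-0.      0.0001  0.0001] jawnow -99.9 q6 0.64 q1 0.76
```

View pics/w5.png

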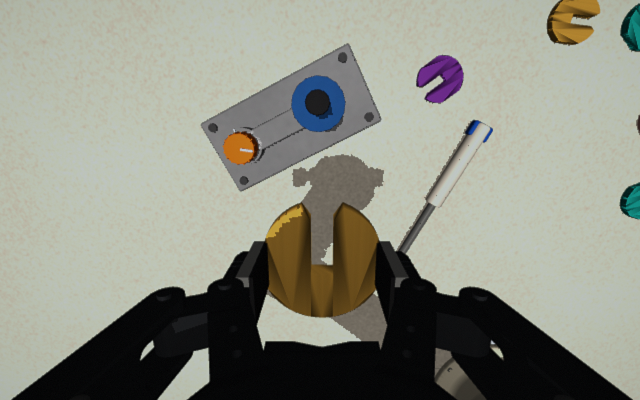

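move_arm --motion '[[[0.4, 0, -0.023], [0, 0, 0], -1], [[0.8, 0, -0.023], [0, 0, 0], -1], [[0.92, 0, -0.023], [0, 0, 0], -1], [[0.92, 0, -0.023], [0, 0, 0], -1], [[0.92, 0, -0.023], [0, 0, 0], -1]]'

```text
time_s: 25.88
tcp_pos: [0.475, 0.2324, 0.2]
orientation: [0.542, 0.455, -0.539, 0.456]
force: [0.7, -0.4, -1.7]
opening: 0.0523
```

Run:
```python
from h import *
f=frame("wrist");save(f,"w6",(200,60,240,190),3);s=read_state();print(s["tcp_pos"],s["opening"],s["force"])
print("knobpred",proj(f,(.547,.217,.248)),"pan",proj(f,(.547,.217,.19)))
print(blobs(f,(100,130,30),(118,255,255))[0])
plan((.547,.217,.198),-99.9)
```

```text
[0.47482041 0.23241217 0.1999293 ] 0.05198043005494485 [-0.90039294 -0.44375383 -2.09081796]
knobpred [329.91982648 101.00572432] pan [326.99496525 105.26535861]
[([326.1, 102.6], [283, 53, 91, 96, 4556]), ([526.4, 134.7], [517, 126, 22, 19, 215]), ([547.6, 145.3], [541, 136, 13, 19, 59])]
shift [0.018 0.615 0.024] turn [ 0.0003 -0.0005 -0.0005] jawnow -99.8 q6 0.64 q1 0.76
```

View pics/w6.png

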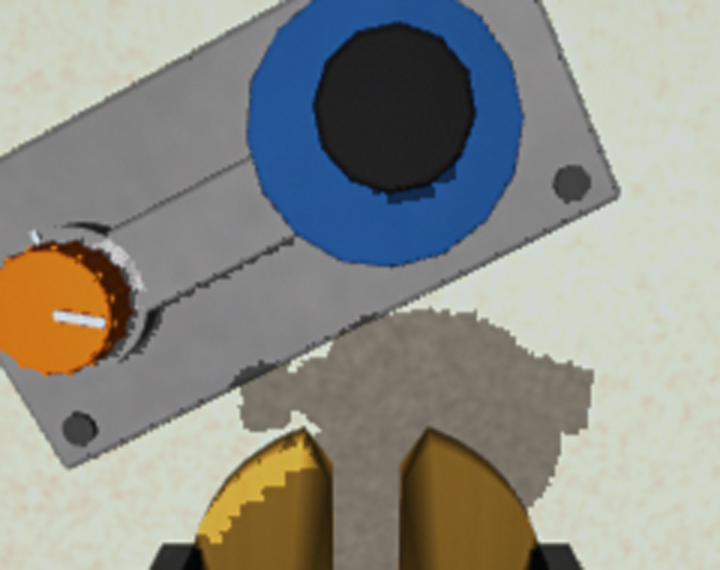

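move_arm --motion '[[[0, 0, 0.027], [0, 0, 0], -1], [[0, 0.1, 0.027], [0, 0, 0], -1], [[0, 0.1, 0.027], [0, 0, 0], -1], [[0, 0.1, 0.027], [0, 0, 0], -1], [[0, 0.1, 0.027], [0, 0, 0], -1]]'

```text
time_s: 26.55
tcp_pos: [0.4848, 0.2264, 0.1976]
orientation: [-0.541, -0.455, 0.541, -0.455]
force: [0.6, 0.4, -1.9]
opening: 0.0516
```

Run:
```python
from h import *
f=frame("wrist");s=read_state();print(s["tcp_pos"],s["force"])
print("knobpred",proj(f,(.547,.217,.248)),"pan",proj(f,(.547,.217,.19)))
print(blobs(f,(100,130,30),(118,255,255))[0],blobs(f,(0,0,0),(180,255,45),400)[0])
plan((.547,.217,.198),-99.9)
```

```text
[0.48482    0.22646055 0.19763336] [ 0.42655858  0.06618449 -2.07880793]
knobpred [316.1594017  139.50715481] pan [318.08883368 128.61808131]
[([319.6, 118.9], [274, 77, 91, 95, 4499]), ([521.2, 144.6], [512, 136, 21, 19, 217]), ([542.2, 155.3], [536, 147, 13, 18, 56])] [([317.2, 134.4], [291, 108, 53, 54, 2180]), ([322.0, 347.7], [12, 241, 620, 159, 45574])]
shift [-0.003  0.524 -0.011] turn [0.0003 0.     0.    ] jawnow -99.8 q6 0.66 q1 0.74
```

move_arm --motion '[[[0, 0.0, -0.01], [0, 0, 0], -1], [[0, 0.08, -0.01], [0, 0, 0], -1], [[0, 0.16, -0.01], [0, 0, 0], -1], [[0, 0.24, -0.01], [0, 0, 0], -1], [[0, 0.32, -0.01], [0, 0, 0], -1], [[0, 0.4, -0.01], [0, 0, 0], -1], [[0, 0.46, -0.01], [0, 0, 0], -1], [[0, 0.51, -0.01], [0, 0, 0], -1], [[0, 0.51, -0.01], [0, 0, 0], -1], [[0, 0.51, -0.01], [0, 0, 0], -1]]'

```text
time_s: 27.85
tcp_pos: [0.5452, 0.2172, 0.1977]
orientation: [-0.541, -0.455, 0.541, -0.455]
force: [0.4, 0.2, -2.6]
opening: 0.052
```

Run:
```python
from h import *
f=frame("wrist");s=read_state();print(s["tcp_pos"],s["force"],s["ft_torque"])
a=f["color"][100:300,200:440];g=frame("scene");b=g["color"][190:290,320:440]
im=np.hstack([cv2.resize(a,(360,300)),cv2.resize(b,(360,300))]);cv2.imwrite("pics/w7.png",im[:,:,::-1])
plan((.547,.217,.191),-99.9)
```

```text
[0.5452053  0.21723231 0.19775956] [-0.50306362  0.40523783 -2.40188909] [-0.016173    0.07158711  0.0328298 ]
shift [ 0.057  0.015 -0.   ] turn [ 0.0003 -0.      0.    ] jawnow -99.8 q6 0.74 q1 0.65
```

View pics/w7.png

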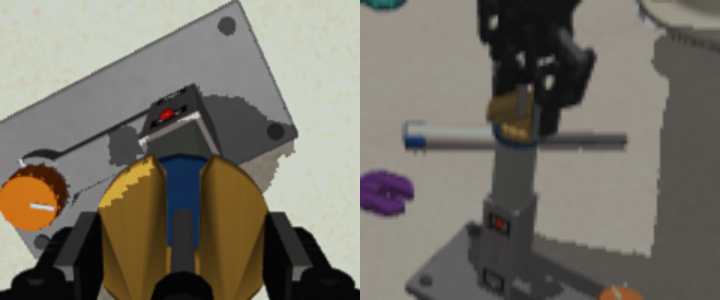

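move_arm --motion '[[[0.02, 0.008, 0], [0, 0, 0], -1], [[0.04, 0.008, 0], [0, 0, 0], -1], [[0.045, 0.008, 0], [0, 0, 0], -1], [[0.045, 0.008, 0], [0, 0, 0], -1]]'

```text
time_s: 28.45
tcp_pos: [0.5464, 0.217, 0.1923]
orientation: [-0.541, -0.455, 0.541, -0.455]
force: [-0.6, 0.3, -1.6]
opening: 0.0517
```

move_arm --motion '[[[0.01, 0, 0], [0, 0, 0], -1], [[0.01, 0, 0], [0, 0, 0], -1], [[0.01, 0, 0], [0, 0, 0], -1]]'

```text
time_s: 28.82
tcp_pos: [0.5465, 0.2171, 0.1914]
orientation: [0.541, 0.455, -0.541, 0.455]
force: [-0.3, -0.1, -0.5]
opening: 0.0518
```

move_arm --motion '[[[0.01, 0, 0], [0, 0, 0], -1], [[0.01, 0, 0], [0, 0, 0], -1], [[0.01, 0, 0], [0, 0, 0], -1]]'

```text
time_s: 29.2
tcp_pos: [0.5465, 0.2171, 0.19]
orientation: [0.541, 0.455, -0.541, 0.455]
force: [-0.8, 0.5, 0.4]
opening: 0.0518
```

move_arm --motion '[[[0, 0, 0], [0, 0, 0], 1], [[0, 0, 0], [0, 0, 0], 1], [[0, 0, 0], [0, 0, 0], 1], [[0, 0, 0], [0, 0, 0], 1], [[-0.2, 0, 0], [0, 0, 0], 1], [[-0.6, 0, 0], [0, 0, 0], 1], [[-0.97, 0, 0], [0, 0, 0], 1], [[-0.97, 0, 0], [0, 0, 0], 1], [[-0.97, 0, 0], [0, 0, 0], 1]]'

```text
time_s: 30.32
tcp_pos: [0.5459, 0.2169, 0.3056]
orientation: [-0.541, -0.456, 0.541, -0.455]
force: [0.2, 1.0, -0.6]
opening: 0.085
```

move_arm --motion '[[[0, 0.3, 0.91], [0, 0, 0], 1], [[0, 0.3, 0.91], [0, 0, 0], 1], [[0, 0.3, 0.91], [0, 0, 0], 1]]'

```text
time_s: 30.7
tcp_pos: [0.5628, 0.1002, 0.3046]
orientation: [-0.541, -0.455, 0.543, -0.454]
force: [0.0, 0.2, 0.3]
opening: 0.0852
```

move_arm --motion '[[[0, 0.3, 0.91], [0, 0, 0], 1], [[0, 0.3, 0.91], [0, 0, 0], 1], [[0, 0.3, 0.91], [0, 0, 0], 1]]'

```text
time_s: 31.08
tcp_pos: [0.5798, -0.0127, 0.3046]
orientation: [-0.541, -0.455, 0.543, -0.454]
force: [-0.1, -0.5, -0.1]
opening: 0.0855
```

move_arm --motion '[[[0, 0.3, 0.91], [0.274, 0, 0], 1], [[0, 0.3, 0.91], [0.274, 0, 0], 1], [[0, 0.3, 0.91], [0.274, 0, 0], 1], [[0.3, 0.3, 0.91], [0.274, 0, 0], 1], [[0.6, 0.3, 0.91], [0.274, 0, 0], 1], [[1, 0.3, 0.91], [0.274, 0, 0], 1], [[1, 0.3, 0.91], [0.274, 0, 0], 1], [[1, 0.3, 0.91], [0.274, 0, 0], 1], [[1, 0.3, 0.91], [0.274, 0, 0], 1], [[1, 0.3, 0.91], [0.274, 0, 0], 1], [[1, 0.3, 0.91], [0.274, 0, 0], 1], [[1, 0.3, 0.91], [0.274, 0, 0], 1]]'

```text
time_s: 32.58
tcp_pos: [0.5969, -0.1238, 0.1861]
orientation: [-0.698, 0.113, 0.698, 0.113]
force: [0.7, 0.5, -0.8]
opening: 0.0855
```

Run:
```python
from h import *
f=frame("wrist");s=read_state();print(s["tcp_pos"],s["qpos"].round(2))
for o in discs(f):print(o)
plan((.597,-.125,.05),-198.5)
t=frame("top")
for o in discs(t,.01,100):print("top",o)
for o in discs(t,.20,100):print("top hi",o)
save(t,"t8",(150,160,240,110),3)
```

```text
[ 0.59697042 -0.12391554  0.18620581] [ 0.06  0.39 -0.1  -0.   -1.08 -0.38]
(array([ 0.5977, -0.126 ]), 30.4, 'yawc', np.float64(-107.6), 'yawline', np.float64(-107.1))
shift [ 1.135  0.009 -0.003] turn [0.0004 0.     0.    ] jawnow 161.6 q6 -0.38 q1 0.06Traceback (most recent call last):
  File "<stdin>", line 6, in <module>
  File "h.py", line 52, in discs
    n,l,st,cc=cv2.connectedComponentsWithStats(d);i=1+np.argmax(st[1:,4])
                                                      ~~~~~~~~~^^^^^^^^^^
    return _wrapfunc(a, 'argmax', axis=axis, out=out, **kwds)
    return bound(*args, **kwds)
ValueError: attempt to get argmax of an empty sequence
```

move_arm --motion '[[[0.5, 0.013, 0], [-0.003, 0, 0], 1], [[1.0, 0.013, 0], [-0.003, 0, 0], 1], [[1.0, 0.013, 0], [-0.003, 0, 0], 1], [[1.0, 0.013, 0], [-0.003, 0, 0], 1], [[1.0, 0.013, 0], [-0.003, 0, 0], 1]]'

```text
time_s: 33.3
tcp_pos: [0.5987, -0.1257, 0.0695]
orientation: [0.701, -0.106, -0.697, -0.107]
force: [-0.1, -0.1, -0.0]
opening: 0.085
```

Run:
```python
from h import *
f=frame("wrist");s=read_state();print(s["tcp_pos"])
for o in discs(f):print(o)
plan((.5977,-.126,.001),-197.3)
t=frame("top");save(t,"t8",(150,160,240,110),3)
```

```text
[ 0.59832186 -0.12563235  0.06925106]
(array([ 0.5973, -0.1263]), 30.8, 'yawc', np.float64(-106.5), 'yawline', np.float64(-106.3))
shift [0.569 0.005 0.007] turn [-0.0001 -0.0008  0.0002] jawnow 162.7 q6 -0.36 q1 0.06
```

View pics/t8.png

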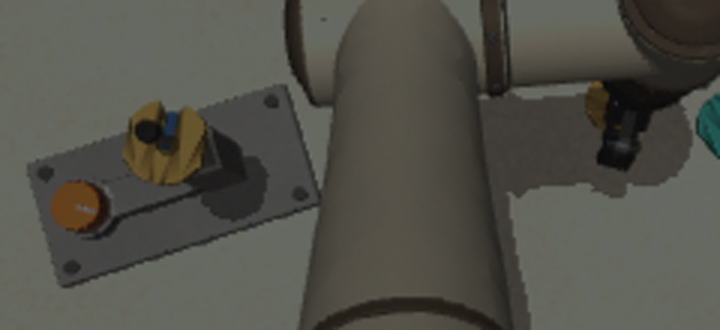

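move_arm --motion '[[[0.3, 0.004, 0.006], [0, 0, 0], 1], [[0.56, 0.004, 0.006], [0, 0, 0], 1], [[0.56, 0.004, 0.006], [0, 0, 0], 1], [[0.56, 0.004, 0.006], [0, 0, 0], 1]]'

```text
time_s: 33.9
tcp_pos: [0.597, -0.1259, 0.0008]
orientation: [0.7, -0.107, -0.698, -0.107]
force: [-0.1, -0.8, 0.0]
opening: 0.0853
```

move_arm --motion '[[[0, 0, 0], [0, 0, 0], -1], [[0, 0, 0], [0, 0, 0], -1], [[0, 0, 0], [0, 0, 0], -1], [[0, 0, 0], [0, 0, 0], -1], [[0, 0, 0], [0, 0, 0], -1]]'

```text
time_s: 34.52
tcp_pos: [0.5969, -0.1259, 0.0011]
orientation: [0.7, -0.106, -0.698, -0.107]
force: [-0.2, 0.4, 5.8]
opening: 0.052
```

move_arm --motion '[[[-0.4, 0, 0], [0, 0, 0], -1], [[-0.9, 0, 0], [0, 0, 0], -1], [[-0.9, 0, 0], [0, 0, 0], -1], [[-0.9, 0, 0], [0, 0, 0], -1]]'

```text
time_s: 35.02
tcp_pos: [0.5948, -0.1257, 0.1069]
orientation: [-0.699, 0.107, 0.699, 0.107]
force: [-0.8, 0.2, -2.8]
opening: 0.0518
```

Run:
```python
from h import *
f=frame("wrist");s=read_state();print(s["tcp_pos"],s["opening"],s["force"],s["qpos"].round(2))
for o in discs(f,s["tcp_pos"][2]+.01):print(o)
plan((.621,.204,.312),-279.8)
plan((.621,.204,.312))
```

```text
[ 0.59430613 -0.12575401  0.10591345] 0.051466772335480214 [-1.11164628  0.14711749 -2.57344493] [ 0.06  0.47 -0.2  -0.   -0.91 -0.36]
(array([ 0.5947, -0.1264]), 31.0, 'yawc', np.float64(-107.2), 'yawline', np.float64(-107.8))
shift [-1.716 -2.688  0.615] turn [ 0.2289  0.0003 -0.0004] jawnow 162.6 q6 -0.36 q1 0.06
shift [-1.716 -2.688  0.615] turn [ 0.      0.0004 -0.    ] jawnow 162.6 q6 -0.36 q1 0.06
```

move_arm --motion '[[[-0.9, -0.9, 0.205], [0, 0, 0], -1], [[-0.9, -0.9, 0.205], [0, 0, 0], -1], [[-0.9, -0.9, 0.205], [0, 0, 0], -1], [[-0.9, -0.9, 0.205], [0, 0, 0], -1]]'

```text
time_s: 35.58
tcp_pos: [0.6048, -0.0139, 0.2152]
orientation: [0.699, -0.106, -0.699, -0.106]
force: [-0.1, -1.2, -2.1]
opening: 0.0522
```

move_arm --motion '[[[-0.85, -0.9, 0.205], [0, 0, 0], -1], [[-0.85, -0.9, 0.205], [0, 0, 0], -1], [[-0.85, -0.9, 0.205], [0, 0, 0], -1], [[-0.85, -0.9, 0.205], [0, 0, 0], -1]]'

```text
time_s: 36.08
tcp_pos: [0.6132, 0.0956, 0.3157]
orientation: [-0.698, 0.107, 0.7, 0.106]
force: [-0.3, -0.2, -3.4]
opening: 0.0519
```

move_arm --motion '[[[0, -0.9, 0.205], [0.229, 0, 0], -1], [[0, -0.9, 0.205], [0.229, 0, 0], -1], [[0, -0.9, 0.205], [0.229, 0, 0], -1], [[0, -0.9, 0.205], [0.229, 0, 0], -1], [[0, -0.9, 0.205], [0.229, 0, 0], -1], [[0, -0.9, 0.205], [0.229, 0, 0], -1], [[0, -0.9, 0.205], [0.229, 0, 0], -1], [[0, -0.9, 0.205], [0.229, 0, 0], -1], [[0, -0.9, 0.205], [0.229, 0, 0], -1], [[0, -0.9, 0.205], [0.229, 0, 0], -1], [[0, -0.9, 0.205], [0.229, 0, 0], -1]]'

```text
time_s: 37.45
tcp_pos: [0.6219, 0.205, 0.3164]
orientation: [-0.455, 0.541, 0.456, 0.54]
force: [-0.2, 1.1, -1.2]
opening: 0.052
```

Run:
```python
from h import *
s=read_state();print(s["tcp_pos"],s["opening"],s["force"],s["qpos"].round(2))
f=frame("wrist");print("knobpred",proj(f,(.547,.217,.248)));print(blobs(f,(0,0,0),(180,255,45),200)[0])
plan((.621,.204,.207),-279.8)
```

```text
[0.62190763 0.20497548 0.31638119] 0.05203138492808393 [-0.19141683  1.05093539 -1.23090671] [ 0.56  0.4   0.24 -0.   -1.41 -2.31]
knobpred [320.82805472 102.36138221]
[([320.1, 105.1], [309, 93, 24, 34, 460]), ([312.8, 346.6], [0, 227, 633, 173, 47442]), ([597.9, 276.4], [564, 227, 76, 114, 2590])]
shift [ 0.914  0.006 -0.01 ] turn [ 0.     -0.0001 -0.0001] jawnow 80.2 q6 -2.31 q1 0.57
```

move_arm --motion '[[[0.4, 0, 0], [0, 0, 0], -1], [[0.75, 0, 0], [0, 0, 0], -1], [[0.9, 0, 0], [0, 0, 0], -1], [[0.9, 0.08, 0], [0, 0, 0], -1], [[0.9, 0.08, 0], [0, 0, 0], -1], [[0.9, 0.08, 0], [0, 0, 0], -1]]'

```text
time_s: 38.25
tcp_pos: [0.6131, 0.2075, 0.211]
orientation: [-0.456, 0.54, 0.455, 0.542]
force: [-0.5, -0.3, -1.9]
opening: 0.0519
```

Run:
```python
from h import *
s=read_state();print(s["tcp_pos"],s["opening"],s["force"])
f=frame("wrist");save(f,"w9",(200,60,240,190),3);print("knobpred",proj(f,(.547,.217,.248)));print(blobs(f,(0,0,0),(180,255,45),200)[0])
plan((.547,.217,.206),-279.8)
```

```text
[0.61308177 0.20749687 0.21101223] 0.05187737420269716 [-0.51092384 -0.28941427 -1.8903347 ]
knobpred [317.07435748 122.694903  ]
[([316.3, 126.1], [294, 103, 46, 47, 1665]), ([315.3, 349.1], [11, 242, 622, 158, 46124])]
shift [ 0.038  0.556 -0.015] turn [0.     0.0003 0.0004] jawnow 80.2 q6 -2.32 q1 0.58
```

View pics/w9.png

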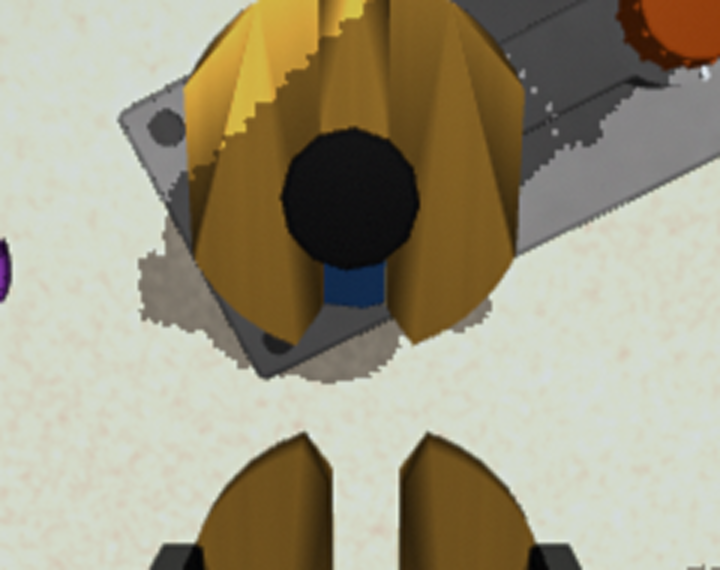

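move_arm --motion '[[[0.02, 0.0, -0.016], [0, 0, 0], -1], [[0.02, 0.08, -0.016], [0, 0, 0], -1], [[0.02, 0.16, -0.016], [0, 0, 0], -1], [[0.02, 0.24, -0.016], [0, 0, 0], -1], [[0.02, 0.32, -0.016], [0, 0, 0], -1], [[0.02, 0.4, -0.016], [0, 0, 0], -1], [[0.02, 0.48, -0.016], [0, 0, 0], -1], [[0.02, 0.545, -0.016], [0, 0, 0], -1], [[0.02, 0.545, -0.016], [0, 0, 0], -1], [[0.02, 0.545, -0.016], [0, 0, 0], -1]]'

```text
time_s: 39.55
tcp_pos: [0.5479, 0.2163, 0.2068]
orientation: [-0.455, 0.541, 0.455, 0.541]
force: [0.4, -0.1, -2.0]
opening: 0.0518
```

Run:
```python
from h import *
s=read_state();print(s["tcp_pos"],s["opening"],s["force"],s["ft_torque"].round(2))
plan((.547,.217,.201),-279.8)
```

```text
[0.54793077 0.21633278 0.20680123] 0.05180418951932922 [ 0.36636114 -0.14347102 -2.02950952] [0.04 0.   0.  ]
shift [0.048 0.009 0.004] turn [-0.      0.      0.0001] jawnow 80.2 q6 -2.39 q1 0.65
```

move_arm --motion '[[[0.02, 0.005, 0], [0, 0, 0], -1], [[0.04, 0.005, 0], [0, 0, 0], -1], [[0.045, 0.005, 0], [0, 0, 0], -1], [[0.045, 0.005, 0], [0, 0, 0], -1]]'

```text
time_s: 40.05
tcp_pos: [0.5472, 0.2163, 0.2012]
orientation: [-0.455, 0.541, 0.455, 0.541]
force: [0.3, -0.2, -1.4]
opening: 0.0514
```

move_arm --motion '[[[0.01, 0, 0], [0, 0, 0], -1], [[0.01, 0, 0], [0, 0, 0], -1], [[0.01, 0, 0], [0, 0, 0], -1]]'

```text
time_s: 40.42
tcp_pos: [0.5471, 0.2164, 0.2001]
orientation: [-0.455, 0.541, 0.455, 0.541]
force: [-0.5, -0.7, -1.9]
opening: 0.0516
```

move_arm --motion '[[[0.008, 0, 0], [0, 0, 0], -1], [[0.008, 0, 0], [0, 0, 0], -1], [[0.008, 0, 0], [0, 0, 0], -1]]'

```text
time_s: 40.8
tcp_pos: [0.5472, 0.2164, 0.1995]
orientation: [-0.455, 0.541, 0.455, 0.541]
force: [-0.9, -0.8, 0.6]
opening: 0.0519
```

Run:
```python
from h import *
print(read_state()["force"],read_state()["tcp_pos"])
```

```text
[-0.8767305  -0.76211413  0.56373597] [0.54720808 0.21638397 0.19954801]
```

Contact; release, rise, then move aside to the right for a final check.

move_arm --motion '[[[0, 0, 0], [0, 0, 0], 1], [[0, 0, 0], [0, 0, 0], 1], [[0, 0, 0], [0, 0, 0], 1], [[0, 0, 0], [0, 0, 0], 1], [[-0.2, 0, 0], [0, 0, 0], 1], [[-0.6, 0, 0], [0, 0, 0], 1], [[-0.97, 0, 0], [0, 0, 0], 1], [[-0.97, 0, 0], [0, 0, 0], 1], [[-0.97, 0, 0], [0, 0, 0], 1]]'

```text
time_s: 41.92
tcp_pos: [0.5466, 0.2163, 0.3149]
orientation: [-0.455, 0.541, 0.456, 0.541]
force: [-0.5, -0.3, -1.6]
opening: 0.0854
```

move_arm --motion '[[[-0.3, -0.2, -0.95], [0, 0, 0], 1], [[-0.3, -0.2, -0.95], [0, 0, 0], 1], [[-0.3, -0.2, -0.95], [0, 0, 0], 1]]'

```text
time_s: 42.3
tcp_pos: [0.5514, 0.0969, 0.3519]
orientation: [-0.454, 0.542, 0.454, 0.542]
force: [-0.4, 1.2, -0.8]
opening: 0.0854
```

move_arm --motion '[[[0, 0, -0.95], [0, 0, 0], 1], [[0, 0, -0.95], [0, 0, 0], 1], [[0, 0, -0.95], [0, 0, 0], 1], [[0, 0, -0.95], [0, 0, 0], 1], [[0, 0, -0.95], [0, 0, 0], 1]]'

```text
time_s: 42.92
tcp_pos: [0.5321, -0.0112, 0.3507]
orientation: [-0.456, 0.541, 0.456, 0.54]
force: [-0.7, -0.4, 0.4]
opening: 0.0853
```

Run:
```python
from h import *
t=frame("top");g=frame("scene");s=read_state();print(s["tcp_pos"],s["force"])
a=cv2.resize(t["color"][170:270,150:270],(480,400),interpolation=cv2.INTER_CUBIC);b=cv2.resize(g["color"][215:315,340:420],(320,400),interpolation=cv2.INTER_CUBIC)
cv2.imwrite("pics/fin.png",np.hstack([a,b])[:,:,::-1])
print(blobs(t,(12,80,40),(30,255,255),60)[0]);print([proj(t,(.547,.217,z)).round(1).tolist() for z in(.19,.20,.21)])
```

```text
[ 0.53210401 -0.01131174  0.35103639] [-0.429508   -0.44341586  0.36901834]
[([534.4, 118.7], [514, 87, 55, 51, 1241]), ([258.6, 114.0], [253, 108, 13, 14, 136]), ([47.1, 118.3], [42, 115, 11, 8, 75]), ([70.9, 117.6], [66, 114, 11, 8, 75])]
[[205.8, 207.1], [204.5, 206.5], [203.2, 205.9]]
```

View pics/fin.png

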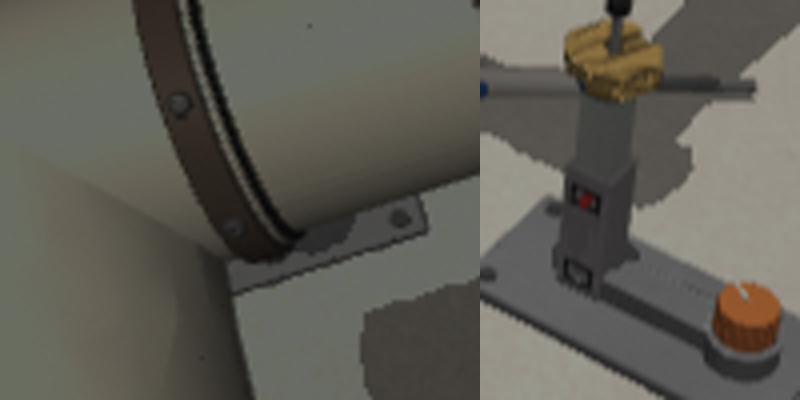

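Run:
```python
from h import *
g=frame("scene");print([b for b in blobs(g,(12,60,40),(30,255,255),60)[0] if 340<b[0][0]<400]);print(proj(g,(.547,.217,.20)))
finish_job()
```

```text
[([373.2, 229.8], [361, 219, 25, 22, 377])]
[372.95413214 229.15162701]
the job is handed in; nothing more can be done
```

The job is handed in, and my last checks suggest every step was met; `finish_job` gives no verdict.

- **Column:** I drew it up slowly by the knob until the lift force jumped. The red pin shows in the upper hole in the last scene picture.
- **Cap:** I turned the gripper about 124° clockwise, but the cap's white line moved only about 110°, so the grip slipped about 14° at the end. If the line starts along pan +x at zero turn, that puts the cap at about 2.2 rad, its stop. I did not turn it again to prove it.
- **Discs:** This start had two brass discs, and one had been knocked about 5 cm before I picked it up. Both lie flat on the pan, with slots aimed at about -10° and 170°, so 180° apart. The stack's centre in the scene picture is within 1 pixel of the stem axis at my estimated position.

The last top view was blocked by the arm, so I checked the final stack from the scene camera only. I went near no bystander, but did not measure their positions again at the end. At hand-in the arm was clear and no contact force showed, at about 43 s.

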